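Fit the sensor probe and hold the telescoping mast at its second stop

TASK

Take the sensor probe out of its white rest and push its thin stem fully down into the narrow glass tube on the telescoping bench mast; after that press the red lock key all the way down. Then pull the mast's blue handle up, past the end of the first section, to the second stop, and finish still gripping it there, holding the mast fully extended with the probe in its tube (it sinks if let go). Leave the beaker and the two dropper bottles alone.

Things in the scene. Friction and masses are not known exactly. Their poses are not given: they have to be found in the camera images.
- probe_handle (a point): Loose sensor probe, upright in the white rest at the start: round black handle 16 mm across and 44 mm tall with an orange ring near its top, and below it a thin steel stem, 8 mm across and 48 mm long, with a tapered foot. This point is the middle of the handle (22 mm above its underside, 70 mm above the stem's foot); z runs up along the probe. About 35 g.
- probe_shoulder (a point): Centre of the flat underside of the probe's black handle, where the stem begins. Fully home, it rests on the rim of the glass tube.
- probe_rest: Fixed white block, 46 x 46 x 58 mm tall, with one upright 12 mm hole in which the probe stands, its handle resting on the block's top. Origin: centre of its underside on the worktop. The probe lifts straight out.
- mast_stand: Fixed base of the mast: grey foot 64 mm (x) by 230 mm (y), 16 mm thick, with an upright column in the middle. Origin: centre of its underside on the worktop. Its +y points along the foot to the end under the glass tube, -y to the end under the red key.
- socket_mouth (a point): Centre of the rim of the open-topped glass tube (19 mm outside, 12 mm bore, 53 mm deep, upright), carried by an arm of the mast's head 95 mm to the +y side of the column axis; rim 118 mm above the worktop with the mast down. It rises with the head. The black arm and collar round the tube lie 8 mm and more below the rim.
- pull_handle: Blue pull handle on top of the mast, on the column axis: block 24 mm (x) by 44 mm (y) by 40 mm tall; axes as those of the stand. Origin: its centre, 145 mm above the worktop with the mast down, 245 mm at the second stop. Grip it across its 24 mm width, from above. Pulling it takes 4 to 7 N while it moves.
- key_pad (a point): Middle of the top of the red lock key's press pad, 28 x 28 mm, 98 mm to the -y side of the column axis, 81 mm above the worktop when up. Press straight down on it with 3 to 6 N; it sinks about 16 mm. It stays down.
- lock_key (a joint): Lock key: 0 rad up (mast locked down by the key's hook), 0.22 rad fully down (mast free). Stays where it is left.
- mast_head (a joint): Inner section of the mast with head and handle: 0 m down, 0.05 m at its end (the first stop). It rises first.
- mast_middle (a joint): Middle section of the mast, drawn up by the inner one after the first stop: 0 m down, 0.05 m at its end; with both at 0.05 the mast stands hard against its second stop, 100 mm up. Both sections sink by their weight if let go.
- beaker: Bystander: small clear beaker, 46 mm across, 57 mm tall. Origin: centre of its underside.
- white_dropper: Bystander: white dropper bottle with white cap, 28 mm across, 64 mm tall. Origin: centre of its underside.
- green_dropper: Bystander: amber dropper bottle with green cap, 28 mm across, 69 mm tall. Origin: centre of its underside.
There are look-alikes about, which are no part of the job. Of the things that look like the mast_stand, the larger one is meant.

How it is judged:
By the outcome, as a careful person would: the job done as asked, in the order asked, and still so for the second after the job is handed in, while the arm keeps its last pose, push and grip.
It also fails if it takes over 54 s, if anything falls off the work surface, if the arm or the gripper's body presses on something with over 40 N, if the wrist force passes 120 N, or if a joint passes its speed limit or range.

ROBOT

A 7-joint arm with a two-finger parallel gripper is mounted at the origin on a cart in front of the work surface, level with it; the furniture and walls round the work are solid. World frame = base frame: x ahead of the robot, y to its left, z up, the work surface at z = 0. Lengths are in m, angles in rad, forces in N, time in s.
With the tool pointing down it reaches from about 0.4 to 0.9 m from the base axis. Payload 5.5 kg.
Tool frame: the origin (TCP) lies midway between the tips of the shut fingers; the grasp point (between the pads) lies 19 mm behind it (manip.grip_depth is the distance from the TCP to the grasp point, in m); z points along the fingers, x is the direction in which the jaws open and shut, and the axes are right-handed (so a half turn about z gives the same grasp; the last joint's range is limited). The gripper opens to 92 mm and grips with 3 to 60 N. Pads are 19 mm wide; open, the fingers measure 130 mm over their backs; the gripper's body (75 mm by 190 mm) begins 47 mm behind the grasp point.
Start: joints at [-0.842, 0.501, -0.427, 1.55, 0.221, 1.138, -0.21], TCP at [0.292, 0.581, 0.227] pointing down, gripper open.
Joint ranges: [-2.88, 2.88], [-0.31, 2.03], [-1.54, 1.56], [0.2, 2.42], [-1.41, 4.55], [0.19, 2.02], [-2.57, 2.57]. Speed limits (rad/s): [2.57, 2.57, 3.14, 3.14, 3.14, 3.14, 3.14].

INTERFACE

Orientations are given as a unit quaternion [x, y, z, w].
In Python, from bench import manip, effector, viewer gives the robot as it stands. Calls block until the motion is done:
- manip.move_pose(position, orientation): joint-space move of the TCP to a pose.
- manip.servo_line(position, ori=None, vel=0.15): straight line of the TCP; ori=None keeps the orientation; vel is the mean speed in m/s.
- manip.movej(angles): joint-space move.
- effector.open_jaws() and effector.close(f_grip=None): open the fingers fully, or close them until they stop; f_grip is the grip in N (None keeps the last).
- manip.sleep(seconds).
- manip.solve_ik(position, orientation): joint angles nearest the present ones, or None.
- viewer.get_image(name): name is "side" or "top" or "wrist"; returns the picture (384x512x3 uint8, red, green, blue); there is no depth.
- viewer.get_calibration(name): a dict with "vfov" (degrees; the focal length in pixels is half the picture's height over the tangent of half this angle, whatever the lens; pixels are square), "cx", "cy" (the principal point, pixels), "eye" and "attitude" of the camera in the world. Camera axes: x right, y down, z forward; pixel columns grow to the right and rows downward; lengths in m; the calibration is good to about 2 mm. A picture is of the moment at which its call begins: read the wrist's pose just before it. get_calibration takes no time and is no camera call; for the wrist camera it gives the pose at the moment of the call.
A pose or a line that the arm cannot do raises manip.PlanningError and nothing moves.
- manip.hand_in(): hands the job in, once; it reports no verdict.
Readings, each from a call of its own:
- manip.current_clock(): time.
- manip.current_q(): joint angles.
- manip.current_joint_velocities(): joint speeds.
- manip.current_tau(): joint torques, N m.
- manip.current_tool_pos(): TCP position.
- manip.current_tcp_rot(): TCP orientation.
- manip.current_force(): force on the tool from outside, world axes, zero at the start.
- manip.current_wrist_torque(): the same for the moment, N m.
- manip.current_finger_gap(): finger opening in m.
Only numpy, scipy, OpenCV 4.12 (cv2) and the standard library are available. Lean on these libraries where they do the work, as an engineer would, in place of code of your own. Each camera call takes 0.05 s, during which the arm holds its last target. There are 200 camera calls.

## Working session

There is one attempt and no reset: what is moved stays moved. The work goes in short steps, each a Python script; the robot and the scene stay as the last script left them, time stands still between calls to the robot, and variables do not carry over. Pictures are saved under pics/ and viewed, about 8 in all and at most 12, crops included, and the job is handed in when it is done.

```bash
mkdir -p pics; ls; python3 - <<'E'
from bench import manip, effector, viewer
import cv2,numpy as np
for n in("side","top","wrist"):
    c=viewer.get_calibration(n);print(n,c)
    im=viewer.get_image(n);cv2.imwrite(f"pics/a_{n}.png",im[:,:,::-1])
print(manip.current_clock(),manip.current_tcp_rot(),manip.grip_depth)
E
```

```text
pics
side {'vfov': 57.00201792492046, 'cx': 255.66247570119324, 'cy': 189.1767134795604, 'eye': array([ 0.20228803, -0.71043163,  0.49423893]), 'attitude': array([ 0.8145597 , -0.2055764 ,  0.14097144, -0.52379184])}
top {'vfov': 51.62488788529617, 'cx': 254.80339484706207, 'cy': 186.7095593117564, 'eye': array([ 0.46797775, -0.00603898,  1.23238287]), 'attitude': array([ 0.71291567, -0.69871699,  0.04827395, -0.03486307])}
wrist {'vfov': 60.1525298074781, 'cx': 258.8027857134964, 'cy': 193.6876860510816, 'eye': array([0.22375443, 0.6139737 , 0.38440916]), 'attitude': array([0.84243454, 0.51979693, 0.07386233, 0.12107663])}
0.15 [ 8.51201296e-01  5.24838888e-01 -6.19433278e-04  3.33998568e-04] 0.0188
```

View pics/a_top.png

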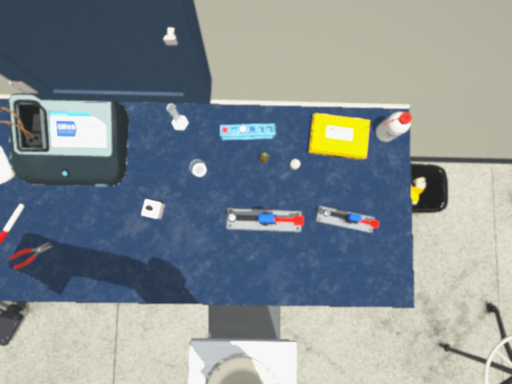

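View pics/a_side.png

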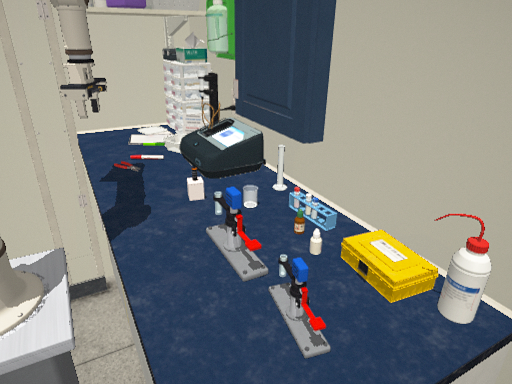

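The top view shows the larger mast at about (265,220), with a foot of roughly 74 px or 0.23 m. Its tube is at (232,216), blue handle at (267,218) and red key at (298,220). The smaller look-alike mast is at (347,219), about 57 px.

The side view shows the white rest with the black probe at (195,188), which is (152,209) in top. Possible mix-ups for the rest:
- the beaker, top (198,168)
- the white dropper, top (295,164)
- the measuring cylinder, top (178,122)

I choose the block at top (152,209) and the mast at top (265,220). Next I take close wrist views, two places each.

```bash
cat > h.py <<'E'
from bench import manip, effector, viewer
import cv2,numpy as np
from scipy.spatial.transform import Rotation as Ro
def ray(c,uv):
    f=192/np.tan(np.radians(c["vfov"])/2)
    d=np.array([(uv[0]-c["cx"])/f,(uv[1]-c["cy"])/f,1.])
    d=Ro.from_quat(c["attitude"]).apply(d); return np.array(c["eye"]),d/np.linalg.norm(d)
def plane(c,uv,z):
    e,d=ray(c,uv); return e+d*(z-e[2])/d[2]
def tri(obs):
    A=np.zeros((3,3));b=np.zeros(3)
    for c,uv in obs:
        e,d=ray(c,uv);P=np.eye(3)-np.outer(d,d);A+=P;b+=P@e
    p=np.linalg.solve(A,b)
    return p,[float(np.linalg.norm((np.eye(3)-np.outer(d,d))@(p-e))) for e,d in(ray(*o) for o in obs)]
def quat(yaw): # tool down, jaw x-axis at yaw
    return (Ro.from_euler('z',yaw)*Ro.from_euler('x',np.pi)).as_quat()
def shot(n,name):
    c=viewer.get_calibration(n);im=viewer.get_image(n);cv2.imwrite(f"pics/{name}.png",im[:,:,::-1]);np.save(f"pics/{name}.npy",c,allow_pickle=True);return c,im
def cal(name): return np.load(f"pics/{name}.npy",allow_pickle=True).item()
E
python3 - <<'E'
from h import *
c=viewer.get_calibration("top")
for n,uv,z in[("footL",(227,220),.016),("footR",(301.5,221),.016),("handle",(266,218),.165),("tube",(232,216),.118),("key",(298,220),.081),("rest",(152,209),.058),("small",(347,219),.1)]:
    print(n,plane(c,uv,z).round(3))
# foot contour in top: grey mask
im=cv2.imread("pics/a_top.png")
hsv=cv2.cvtColor(im,cv2.COLOR_BGR2HSV)
m=((hsv[...,1]<60)&(hsv[...,2]>90)).astype(np.uint8)
red=((hsv[...,1]>150)&(hsv[...,2]>100)).astype(np.uint8)
box=np.zeros_like(m);box[200:240,220:310]=1
k=cv2.findNonZero((m|red)*box);print(cv2.minAreaRect(k))
cw=viewer.get_calibration("wrist");p=manip.current_tool_pos()
R=Ro.from_quat(manip.current_tcp_rot())
print("axis in tool",R.inv().apply(ray(cw,(256,192))[1]),"eye in tool",R.inv().apply(cw["eye"]-p))
for yaw in(0,np.pi):
  for pos in((.45,.32,.25),(.45,.05,.3),(.45,-.1,.1)):
    q=manip.solve_ik(pos,quat(yaw));print(yaw,pos,None if q is None else np.round(q,2))
E
```

```text
footL [0.508 0.055 0.016]
footR [ 0.509 -0.173  0.016]
handle [ 0.51  -0.057  0.165]
tube [0.516 0.036 0.118]
key [ 0.51  -0.154  0.081]
rest [0.534 0.274 0.058]
small [ 0.515 -0.292  0.1  ]
((264.57586669921875, 219.60301208496094), (77.13832092285156, 21.782581329345703), 2.2906100749969482)
axis in tool [-0.00811157  0.27596621  0.96113311] eye in tool [-0.00061664 -0.07587199 -0.15858787]
0 (0.45, 0.32, 0.25) [-0.52  0.28 -0.17  1.78  0.05  1.09 -0.71]
0 (0.45, 0.05, 0.3) [-0.17  0.04 -0.    1.94  0.    1.16 -0.17]
0 (0.45, -0.1, 0.1) [ 0.07  0.32  0.11  2.13 -0.05  0.69  0.21]
3.141592653589793 (0.45, 0.32, 0.25) [-0.03  0.37 -0.8   1.77  0.29  1.13  2.22]
3.141592653589793 (0.45, 0.05, 0.3) None
3.141592653589793 (0.45, -0.1, 0.1) [-0.84  0.81  1.36  2.16 -0.97  1.04 -2.08]
```

```bash
python3 - <<'E'
from h import *
q=quat(0)
for i,p in enumerate([(.50,.30,.25),(.56,.25,.25),(.54,-.02,.27),(.48,-.08,.27)]):
    manip.move_pose(p,q); manip.sleep(.15); shot("wrist",f"w{i}"); print(manip.current_clock(),manip.current_tool_pos().round(4))
a=[cv2.imread(f"pics/w{i}.png") for i in range(4)]
cv2.imwrite("pics/w_all.png",cv2.resize(np.vstack([np.hstack(a[:2]),np.hstack(a[2:])]),(800,600),interpolation=cv2.INTER_AREA))
E
```

```text
1.6667 [0.4991 0.3017 0.2498]
2.275 [0.5589 0.2516 0.25  ]
3.5333 [ 0.5402 -0.0181  0.2698]
4.1667 [ 0.4808 -0.0788  0.27  ]
```

View pics/w_all.png

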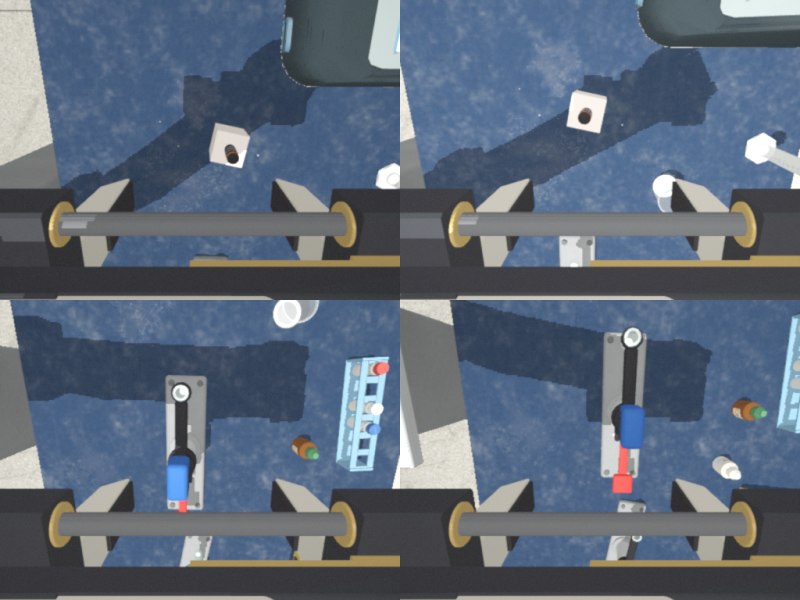

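The top pair shows the rest with the probe (orange ring, black top) at about (232,153) and (586,112). The bottom pair shows the large mast: tube rim at (181,392) and (632,338), blue handle at (178,478) and (631,427), red pad at (622,484). The small mast is below, and the beaker and droppers are clear of the work. Next, one sheet of close crops to check the choice and measure.

```bash
python3 - <<'E'
from h import *
L=[("w0",294,190),("w1",239,143),("w2",232,118),("w3",297,49),("w2",228,220),("w3",290,200)]
t=[]
for n,u,v in L:
    im=cv2.imread(f"pics/{n}.png");c=im[v-40:v+40,u-40:u+40]
    c=cv2.resize(c,(264,264),interpolation=cv2.INTER_CUBIC)
    for k in range(0,80,10): cv2.line(c,(int(k*3.3),0),(int(k*3.3),5),(0,255,255),1);cv2.line(c,(0,int(k*3.3)),(5,int(k*3.3)),(0,255,255),1)
    t.append(c)
cv2.imwrite("pics/crops.png",np.vstack([np.hstack(t[:3]),np.hstack(t[3:])]))
E
```

```text
(no output)
```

View pics/crops.png

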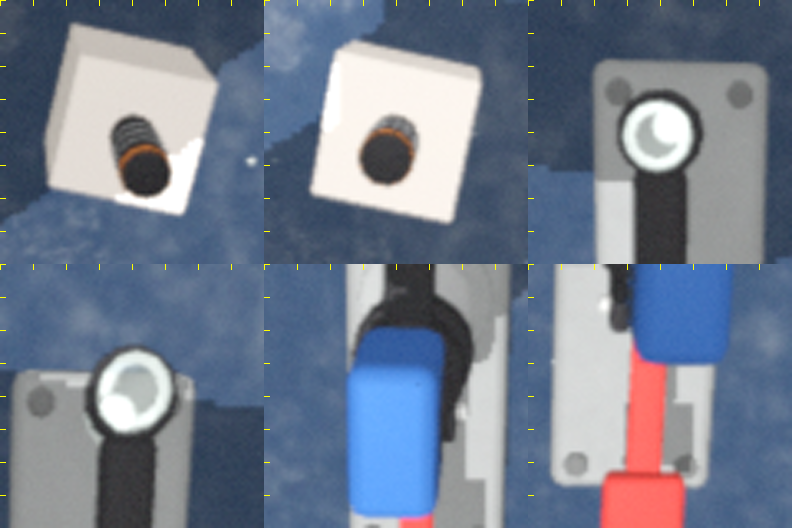

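```bash
python3 - <<'E'
from h import *
C=[cal(f"w{i}") for i in range(4)]
def ring(n,u,v,r=16):
    im=cv2.imread(f"pics/{n}.png");g=cv2.cvtColor(im,cv2.COLOR_BGR2HSV)
    m=np.zeros(g.shape[:2],np.uint8);cv2.circle(m,(u,v),r,1,-1)
    w=((g[...,2]>150)&(g[...,1]<45)).astype(np.uint8)*m
    cs=cv2.findContours(w,cv2.RETR_EXTERNAL,cv2.CHAIN_APPROX_NONE)[0];c=max(cs,key=cv2.contourArea)
    e=cv2.fitEllipse(c);print(n,e,cv2.minEnclosingCircle(c));return e[0]
a=ring("w2",231,118,13);b=ring("w3",298,47,14)
print("tube",tri([(C[2],a),(C[3],b)]))
print("tube eye",tri([(C[2],(231.4,118.3)),(C[3],(297.9,47.5))]))
P=[(C[0],(298.2,202.4)),(C[1],(236,150.9))]
print("probe top",tri(P),[plane(c,u,.102) for c,u in P])
# rest top face corners, both views (crop coords)
def cr(u0,v0,x,y,ox,oy):return ((x-ox)/3.3+u0-40,(y-oy)/3.3+v0-40)
w0=[cr(294,190,*p,0,0) for p in[(79,55),(217,83),(184,214),(48,187)]]
w1=[cr(239,143,*p,264,0) for p in[(342,50),(481,79),(453,223),(311,193)]]
T=[tri([(C[0],x),(C[1],y)])[0] for x,y in zip(w0,w1)]
print("rest",np.round(T,4),np.mean(T,0),[np.linalg.norm(T[i]-T[i-1]).round(4) for i in range(4)])
# handle top centre
h2=[cr(228,220,*p,264,264) for p in[(349,367),(440,367),(433,514),(354,514)]]
print("handle top",[plane(C[2],p,.165).round(4) for p in h2])
im=cv2.imread("pics/w3.png");g=cv2.cvtColor(im,cv2.COLOR_BGR2HSV)
for nm,lo,hi in(("blue",100,125),("red",0,8)):
  for n in("w2","w3"):
    im=cv2.imread(f"pics/{n}.png");g=cv2.cvtColor(im,cv2.COLOR_BGR2HSV)
    m=cv2.inRange(g,(lo,130 if nm=="red" else 120,180),(hi,255,255));m[:,:180]=0;m[:,330:]=0;m[260:]=0
    cs=cv2.findContours(m,cv2.RETR_EXTERNAL,cv2.CHAIN_APPROX_NONE)[0];c=max(cs,key=cv2.contourArea)
    print(nm,n,cv2.minAreaRect(c),cv2.boundingRect(c))
E
```

```text
w2 ((230.89724731445312, 118.59738159179688), (20.27771759033203, 20.813230514526367), 170.63511657714844) ((231.0, 118.5), 10.735555648803711)
w3 ((297.1780090332031, 47.19210433959961), (21.251741409301758, 24.41562271118164), 22.57453155517578) ((296.9328308105469, 47.417911529541016), 12.58889389038086)
tube (array([0.51395675, 0.03828697, 0.11473267]), [4.9876970279733114e-05, 4.9876970279571805e-05])
tube eye (array([0.51452533, 0.03833235, 0.11381018]), [0.00019204791282704717, 0.00019204791282682168])
probe top (array([0.53718489, 0.27839047, 0.09949047]), [5.462431320508853e-07, 5.462431321047639e-07]) [array([0.53686948, 0.27919291, 0.102     ]), array([0.53735907, 0.27878431, 0.102     ])]
rest [[0.5199 0.3049 0.0525]
 [0.5644 0.2969 0.0601]
 [0.5558 0.2507 0.0585]
 [0.5097 0.2604 0.0586]] [0.53746099 0.27822068 0.05743643] [np.float64(0.0461), np.float64(0.0458), np.float64(0.047), np.float64(0.0472)]
handle top [array([ 0.5022, -0.0348,  0.165 ]), array([ 0.5254, -0.0347,  0.165 ]), array([ 0.5231, -0.076 ,  0.165 ]), array([ 0.5021, -0.0761,  0.165 ])]
blue w2 ((226.0, 232.5), (45.0, 26.0), 90.0) (213, 210, 27, 46)
blue w3 ((297.8363037109375, 163.4198760986328), (23.09527587890625, 47.485958099365234), 2.12109637260437) (286, 140, 25, 48)
red w2 ((234.0, 258.0), (2.0, 8.0), 90.0) (230, 257, 9, 3)
red w3 ((284.5, 217.0), (23.0, 58.0), 0.0) (273, 188, 24, 59)
```

Measurements:

| Item | Measured | Check |
|---|---|---|
| Probe top | (0.537, 0.278, 0.0995) | 0.102 expected |
| Rest top centre | (0.5375, 0.278, 0.057) | sides 46–47 mm, agrees |
| Tube rim | (0.514, 0.038, 0.115) | 0.118 expected |
| Handle centre | (0.513, -0.055) | 94 mm from tube, 95 expected |

The mast's yaw is about 0. Grasping the probe now.

```bash
python3 - <<'E'
from h import *
q=quat(0);x,y=.5373,.2785
effector.open_jaws()
manip.move_pose((x,y,.15),q); manip.servo_line((x,y,.066),vel=.12)
effector.close(25);print("gap",manip.current_finger_gap(),manip.current_tool_pos(),manip.current_force())
manip.servo_line((x,y,.20),vel=.15)
print("gap",manip.current_finger_gap(),manip.current_force(),manip.current_clock())
manip.move_pose((.514,.0383,.204),q);manip.sleep(.3)
print(manip.current_tool_pos(),manip.current_clock())
shot("wrist","h0");c,im=shot("side","h0s")
f=192/np.tan(np.radians(c["vfov"])/2)
p=Ro.from_quat(c["attitude"]).inv().apply(np.array([.514,.038,.15])-c["eye"]);u,v=int(c["cx"]+f*p[0]/p[2]),int(c["cy"]+f*p[1]/p[2]);print(u,v)
a=cv2.imread("pics/h0.png")[60:310,140:390]
b=cv2.imread("pics/h0s.png")[v-40:v+40,u-40:u+40]
cv2.imwrite("pics/h0c.png",np.hstack([cv2.resize(a,(400,400),interpolation=2),cv2.resize(b,(400,400),interpolation=2)]))
E
```

```text
gap 0.015604198437883047 [0.53728139 0.27847702 0.06596119] [ 0.53228196 -0.31978417  0.73419323]
gap 0.01565254899515048 [-0.31217735 -0.17240737 -0.70189591] 8.8667
[0.51412424 0.03960595 0.20386927] 10.125
218 181
```

View pics/h0c.png

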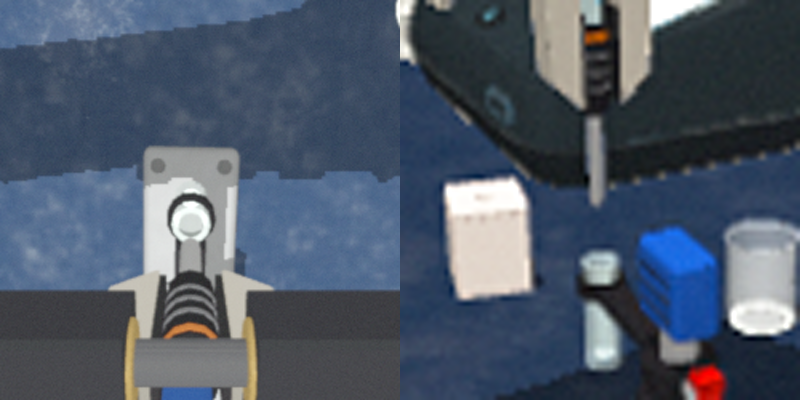

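The wrist crop shows the stem foot at (190,240) just short of the tube rim at (191,220). In the side crop the stem (597,160) hangs straight and sits over the tube (601,260). I close in to just above the rim and compare the foot with the rim in numbers.

```bash
python3 - <<'E'
from h import *
manip.servo_line((.514,.0383,.184),vel=.08);manip.sleep(.3)
print(manip.current_tool_pos(),manip.current_clock())
c,_=shot("wrist","h1");cs,_=shot("side","h1s")
c0=cal("h0");
print("h0 foot",plane(c0,(259,210),.148),"rim",plane(c0,(259.4,197.5),.118))
a=cv2.imread("pics/h1.png")[160:240,219:299]
b=cv2.imread("pics/h1s.png")[166:226,188:248]
cv2.imwrite("pics/h1c.png",np.hstack([cv2.resize(a,(400,400),interpolation=2),cv2.resize(b,(400,400),interpolation=2)]))
E
```

```text
[0.51428314 0.03829541 0.18438007] 10.925
h0 foot [0.51400673 0.04064867 0.148     ] rim [0.5143331  0.04045075 0.118     ]
```

View pics/h1c.png

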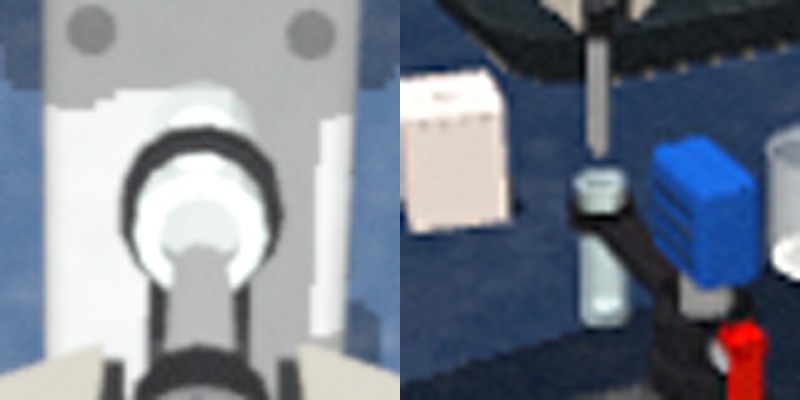

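```bash
python3 - <<'E'
from h import *
c=cal("h1");cs=cal("h1s")
print("rim",plane(c,(259,204.5),.118),plane(c,(259,204.5),.116),"foot far edge",plane(c,(259.2,209.2),.128),"ctr",plane(c,(259.2,211),.128))
ft=(188+598/400*60-60, 166+153*60/400); rm=(188+(601-400)*.15,166+182*.15); ft=(188+(598-400)*.15,166+153*.15)
print(ft,rm,"tri foot",tri([(c,(259.2,210.5)),(cs,ft)]),"tri rim",tri([(c,(259,204.5)),(cs,rm)]))
print("tri rim wrist",tri([(cal("w2"),(231,118.6)),(cal("w3"),(297.3,47.3)),(c,(259,204.5)),(cal("h0"),(259.4,197.5))]))
E
```

```text
rim [0.51423484 0.03984117 0.118     ] [0.51423808 0.0391852  0.116     ] foot far edge [0.51435744 0.03973442 0.128     ] ctr [0.51435836 0.03842988 0.128     ]
(217.7, 188.95) (218.15, 193.3) tri foot (array([0.51372535, 0.0394562 , 0.12918775]), [0.0006726937142609684, 0.000672693714261028]) tri rim (array([0.51407137, 0.03956701, 0.11696539]), [0.0001763422213900388, 0.00017634222139011608])
tri rim wrist (array([0.51418982, 0.03840732, 0.11282962]), [0.00037433571661137435, 9.138079516185901e-05, 0.00025453793697485333, 0.0004756695408057657])
```

Foot and rim agree within 1 mm in y and 0.5 mm in x, and the bore leaves 2 mm of play. Inserting with force watch.

```bash
python3 - <<'E'
from h import *
f0=manip.current_force();print("f0",f0)
z=.184;ok=True
for z in list(np.arange(.176,.131,-.008))+list(np.arange(.131,.118,-.0015)):
    manip.servo_line((.5141,.0388,z),vel=.06)
    f=manip.current_force()-f0;p=manip.current_tool_pos()
    print(round(z,4),p.round(4),f.round(2),round(manip.current_finger_gap(),4))
    if f[2]>9 or np.hypot(f[0],f[1])>6: break
print(manip.current_clock())
c,_=shot("side","i0");shot("wrist","i0w")
a=cv2.imread("pics/i0w.png")[160:260,209:309]
b=cv2.imread("pics/i0.png")[166:226,188:248]
cv2.imwrite("pics/i0c.png",np.hstack([cv2.resize(a,(400,400),interpolation=2),cv2.resize(b,(400,400),interpolation=2)]))
E
```

```text
f0 [-0.2892677   0.27144976 -0.28459731]
0.176 [0.5135 0.0388 0.1753] [0.41 0.25 0.16] 0.0154
0.168 [0.5136 0.0387 0.1674] [0.79 0.76 0.8 ] 0.0154
0.16 [0.5137 0.0388 0.1595] [ 0.23 -0.13 -0.37] 0.0154
0.152 [0.5137 0.0388 0.1515] [ 0.54  0.18 -0.04] 0.0155
0.144 [0.5136 0.0387 0.1434] [ 0.49  0.21 -1.06] 0.0157
0.136 [0.5136 0.0387 0.1354] [ 0.61 -0.03 -0.21] 0.0156
0.131 [0.5138 0.0388 0.1306] [-0.67 -0.27 -0.15] 0.0153
0.1295 [0.5141 0.0388 0.1295] [ 1.13  0.11 -0.42] 0.0155
0.128 [0.514  0.0388 0.1279] [ 1.11 -0.46 -1.89] 0.0154
0.1265 [0.514  0.0388 0.1264] [ 0.17 -0.21 -0.05] 0.0155
0.125 [0.5144 0.0389 0.1257] [-1.85 -0.06  5.87] 0.0155
0.1235 [0.5146 0.039  0.1254] [-5.04  0.25 15.55] 0.0157
14.225
```

View pics/i0c.png

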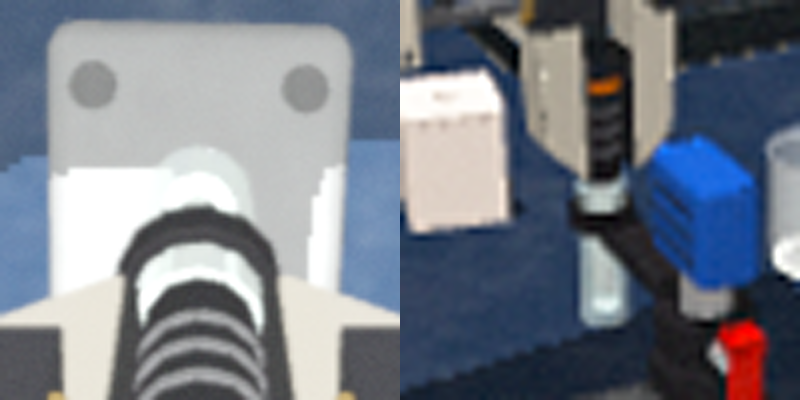

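The probe is home. Contact came at TCP z = 0.1257 (0.126 predicted), and in the side crop the black handle sits on the rim at (603,180). Releasing, then measuring the key pad.

```bash
python3 - <<'E'
from h import *
q=quat(0)
effector.open_jaws()
manip.servo_line((.5141,.0388,.24),vel=.2)
effector.close(30)
obs=[];rs=[]
for i,p in enumerate([(.49,-.20,.24),(.53,-.25,.24)]):
    manip.move_pose(p,q);manip.sleep(.2);c,im=shot("wrist",f"k{i}")
    g=cv2.cvtColor(im,cv2.COLOR_RGB2HSV);m=cv2.inRange(g,(0,130,120),(8,255,255));m[280:]=0
    cs=cv2.findContours(m,cv2.RETR_EXTERNAL,cv2.CHAIN_APPROX_NONE)[0]
    for k in sorted(cs,key=cv2.contourArea)[-3:]:print(i,cv2.boundingRect(k),cv2.contourArea(k))
print(plane(cal("w3"),(285.2,235.3),.081),manip.current_clock())
s,_=shot("side","k_s")
a=[cv2.imread(f"pics/k{i}.png") for i in range(2)]
cv2.imwrite("pics/kc.png",np.hstack([cv2.resize(x[:,150:400],(390,599)) for x in a]))
E
```

```text
0 (265, 41, 30, 106) 1654.5
1 (223, 0, 30, 92) 1602.5
[ 0.51084354 -0.15409873  0.081     ] 19.5917
```

View pics/kc.png

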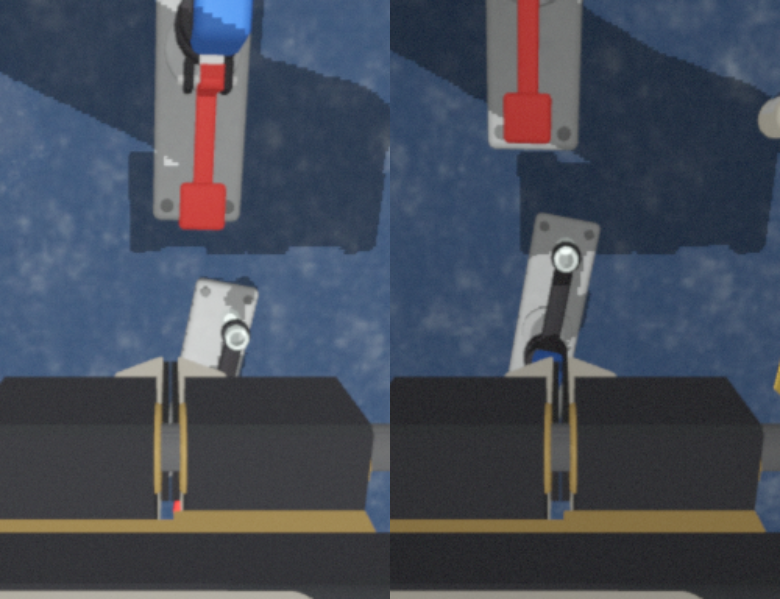

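The large mast's red pad is at crop (203,206) and (527,118); the small mast lies below it. Triangulate, check and press.

```bash
python3 - <<'E'
from h import *
q=quat(0)
p,r=tri([(cal("k0"),(280,132)),(cal("k1"),(237.8,75.6)),(cal("w3"),(285.2,235.3))]);print("pad",p,r)
assert abs(p[2]-.081)<.008 and np.linalg.norm(p[:2]-(.512,-.154))<.008
x,y=p[:2]
manip.move_pose((x,y,.13),q);manip.servo_line((x,y,.088),vel=.1);manip.sleep(.2)
f0=manip.current_force()
for z in np.arange(.084,.054,-.002):
    manip.servo_line((x,y,z),vel=.05);f=manip.current_force()-f0;t=manip.current_tool_pos()
    print(round(z,4),t.round(4),f.round(1))
    if f[2]>14:break
print(manip.current_clock())
manip.sleep(.2);print(manip.current_force()-f0)
manip.servo_line((x,y,.14),vel=.2)
manip.servo_line((x,y,.24),vel=.3)
effector.open_jaws()
c,im=shot("side","p0");shot("wrist","p0w");print(manip.current_clock())
cv2.imwrite("pics/p0c.png",cv2.resize(np.hstack([cv2.imread("pics/k_s.png")[150:290,180:300],cv2.imread("pics/p0.png")[150:290,180:300]]),None,fx=3.3,fy=3.3,interpolation=2))
E
```

```text
pad [ 0.51055084 -0.1546569   0.07991593] [7.765991457798059e-05, 0.0003489645162411367, 0.0003980506613189561]
0.084 [ 0.5103 -0.1546  0.0838] [ 0.7 -0.7 -0. ]
0.082 [ 0.5104 -0.1546  0.0818] [-0.8  0.8  0.5]
0.08 [ 0.5107 -0.1548  0.08  ] [ 0.4 -0.9 -0.5]
0.078 [ 0.5107 -0.1549  0.078 ] [ 0.2 -0.5  1.6]
0.076 [ 0.5106 -0.1548  0.0759] [-0.1 -1.   0.9]
0.074 [ 0.5107 -0.1547  0.0739] [ 1.  -1.4  1.3]
0.072 [ 0.5106 -0.1547  0.0719] [ 0.2 -0.7  1.2]
0.07 [ 0.5106 -0.1547  0.0699] [ 0.6 -2.2  1.5]
0.068 [ 0.5105 -0.1546  0.0678] [ 0.5 -1.3  1.6]
0.066 [ 0.5107 -0.1546  0.0665] [-1.7 -1.2  7.7]
0.064 [ 0.511  -0.1546  0.0656] [-2.9 -0.7 18.2]
23.8
[-4.30129383 -0.26465365 17.62319609]
26.575
```

View pics/p0c.png

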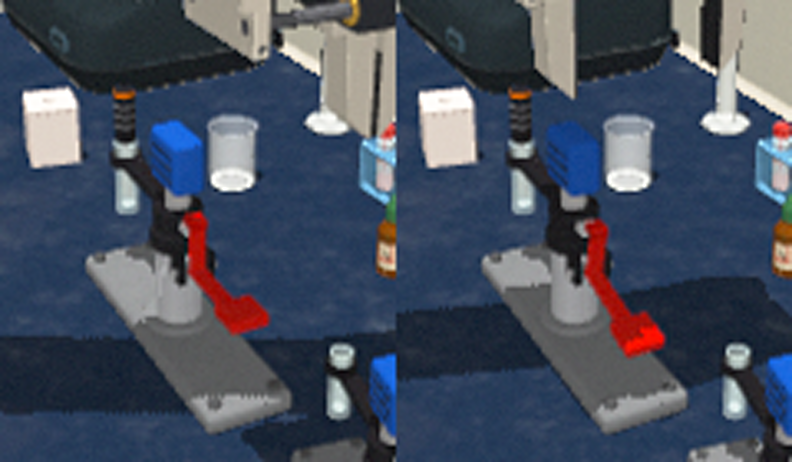

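The key is down: the pad met the fingers at about 0.080 and stopped hard at 0.0655, a 15–16 mm travel. The probe is still seated. Now gripping the handle and pulling.

```bash
python3 - <<'E'
from h import *
q=quat(-.0176);x,y=.5124,-.0563
manip.move_pose((x,y,.22),q);manip.servo_line((x,y,.126),vel=.1);manip.sleep(.1)
f0=manip.current_force()
effector.close(45);print("gap",manip.current_finger_gap(),manip.current_tool_pos(),(manip.current_force()-f0).round(1),manip.current_clock())
x,y=manip.current_tool_pos()[:2]
for z in list(np.arange(.136,.217,.01))+list(np.arange(.219,.236,.0015)):
    manip.servo_line((x,y,z),vel=.06);f=manip.current_force()-f0
    print(round(z,4),manip.current_tool_pos().round(4),f.round(1),round(manip.current_finger_gap(),4))
    if z>.2 and f[2]<-14:break
    if f[2]<-30:print("stuck");break
manip.sleep(.3);print((manip.current_force()-f0).round(1),manip.current_tool_pos(),manip.current_clock())
shot("side","u0")
cv2.imwrite("pics/u0c.png",cv2.resize(cv2.imread("pics/u0.png")[90:290,160:320],None,fx=3,fy=3,interpolation=2))
E
```

```text
gap 0.024018807134017446 [ 0.51238443 -0.05627735  0.12597269] [-0.3 -0.   1.2] 29.3083
0.136 [ 0.5123 -0.0563  0.1364] [ 0.5  0.2 -1.6] 0.0236
0.146 [ 0.5124 -0.0563  0.1465] [ 0.5  0.3 -1.6] 0.0236
0.156 [ 0.5124 -0.0563  0.1564] [-0.  -0.9 -1.1] 0.0239
0.166 [ 0.5123 -0.0563  0.1664] [ 0.5  0.2 -2.2] 0.0236
0.176 [ 0.5123 -0.0563  0.1764] [ 0.6 -0.7 -1.5] 0.0238
0.186 [ 0.5124 -0.0563  0.1864] [-0.3 -0.5 -2.5] 0.0237
0.196 [ 0.5123 -0.0563  0.1965] [ 0.  -0.4 -2.9] 0.0235
0.206 [ 0.5124 -0.0563  0.2065] [-0.7 -0.1 -2.4] 0.024
0.216 [ 0.5123 -0.0563  0.2165] [-0.7 -0.1 -1.4] 0.0239
0.219 [ 0.5123 -0.0563  0.2191] [ 0.4  0.8 -2.2] 0.0238
0.2205 [ 0.5123 -0.0563  0.2206] [ 0.  -0.2 -2.1] 0.0239
0.222 [ 0.5124 -0.0563  0.2221] [-0.1 -0.6 -2.8] 0.0237
0.2235 [ 0.5124 -0.0563  0.2236] [-0.7 -0.1 -1.9] 0.0236
0.225 [ 0.5123 -0.0563  0.2251] [-0.5  0.1 -1.6] 0.0237
0.2265 [ 0.5123 -0.0563  0.2261] [ 1.2 -0.9 -8.1] 0.024
0.228 [ 0.5121 -0.0563  0.2262] [  5.8  -0.8 -18.8] 0.0237
[  4.8  -1.1 -18.7] [ 0.51215828 -0.05626463  0.22621962] 34.2083
```

View pics/u0c.png

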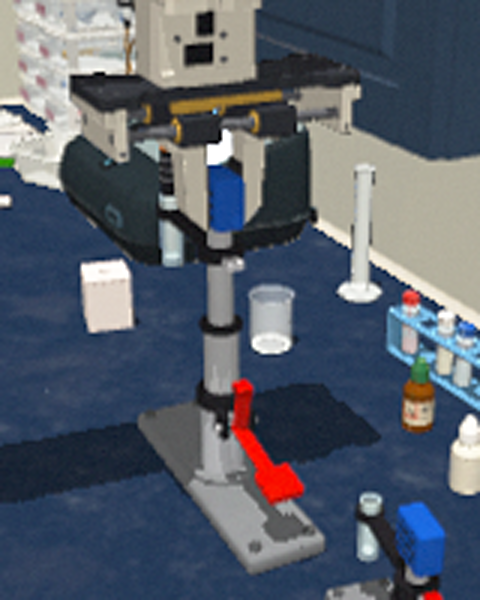

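The mast is fully extended: both sections show, the probe is in its tube at (168,190), and the key is down. The handle rose 100.2 mm to a hard stop, with 19 N of upward preload. Handing in.

```bash
python3 - <<'E'
from h import *
manip.hand_in();print(manip.current_clock(),manip.current_finger_gap(),manip.current_tool_pos())
E
```

```text
the job is handed in; nothing more can be done
the job is handed in; nothing more can be done
```

The job is done in the order asked and was handed in at about 34 s; no verdict was reported.

- **Probe:** It is pushed home in the glass tube of the larger mast. The handle met the rim at TCP z 0.1257, where 0.126 was predicted, and the pictures show it seated both then and after the lift.
- **Lock key:** It is pressed about 15 mm down to a hard stop at about 18 N, which is more than the 3–6 N you gave but well under the 40 N limit. It stayed down in the last picture.
- **Mast:** The handle rose 100.2 mm to the second stop. The arm is still gripping it with a set force of 45 N and pulling up at about 19 N. The last side picture shows the mast fully extended.
- **Bystanders:** The beaker and both droppers were not touched. They look to be in place in the last side picture, though I did not measure them.

**Disagreements:**
- The measured tube rim height varied from 113 to 117 mm between views, against 118 mm given. The insertion contact agreed with 118 mm.
- The force read while pulling was 1–3 N, below the stated 4–7 N. I zeroed the force reading just before gripping, and it is noisy by about 1 N.

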